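Make up the sharpener's two arbors

TASK

Make up the knife sharpener's two arbors. On the post with the red base thread the pink wheel first, then the white spacer ring on it, then the green wheel on top; on the post with the blue base thread the cork wheel and then the brass collar on top of it, everything seated flat and fully down. The wheels chip, so lower each one right down before letting go rather than dropping it, and leave the red-handled knife lying among them, the little tin and the honing stone where they are.

Things in the scene. Friction and masses are not known exactly. Their poses are not given: they have to be found in the camera images.
- red_arbor: Arbor stand: round red steel base 80 mm in diameter and 15 mm thick, fixed to the bench, with a plain upright steel post in its middle: post 14 mm in diameter, tapering over its last 7 mm to 8 mm, its top 73 mm above the bench. Origin: centre of the base's underside; z up along the post. Things threaded on the post come to rest on the base's top, 15 mm above the origin
- blue_arbor: Arbor stand: round blue steel base 80 mm in diameter and 15 mm thick, fixed to the bench, with a plain upright steel post in its middle: post 14 mm in diameter, tapering over its last 7 mm to 8 mm, its top 73 mm above the bench. Origin: centre of the base's underside; z up along the post. Things threaded on the post come to rest on the base's top, 15 mm above the origin
- pink_wheel: Pink grinding wheel with a steel bush round its bore, about 0.11 kg, a flat disc 60 mm in diameter and 18 mm thick with a through bore 22 mm in diameter (4 mm of play all round on a 14 mm post). Lies flat, loose on the bench; both faces alike. Origin: centre of its underside, on the bore's axis; z up
- green_wheel: Green grinding wheel with a steel bush round its bore, about 0.11 kg, a flat disc 60 mm in diameter and 18 mm thick with a through bore 22 mm in diameter (4 mm of play all round on a 14 mm post). Lies flat, loose on the bench; both faces alike. Origin: centre of its underside, on the bore's axis; z up
- cork_wheel: Brown cork polishing wheel with a dark bush round its bore, about 0.05 kg, a flat disc 60 mm in diameter and 18 mm thick with a through bore 22 mm in diameter (4 mm of play all round on a 14 mm post). Lies flat, loose on the bench; both faces alike. Origin: centre of its underside, on the bore's axis; z up
- spacer: White plastic spacer ring, 46 mm in diameter, 16 mm thick, through bore 22 mm, about 0.03 kg. Lies flat, loose; both faces alike. Origin: centre of its underside, on the bore's axis; z up
- collar: Brass collar, a ring 38 mm in diameter, 16 mm thick, through bore 22 mm, about 0.10 kg, with three small dark dots on its upper face. Lies flat, loose, dots up. Origin: centre of its underside, on the bore's axis; z up
- paring_knife: Small knife with a red handle lying flat among the rings, loose, to be left alone: 190 mm long, 20 mm wide, 14 mm high. Origin on the bench where blade meets handle, its x axis along the knife: blade to 95 mm along +x, handle to 95 mm along -x
- tin: Little round steel tin with an orange lid, loose, to be left alone: 36 mm in diameter, 32 mm high. Origin: centre of its underside; z up
- honing_stone: Small two-layer honing stone, grey below and terracotta above, loose, to be left alone: 36 mm along its x, 90 mm along its y, 16 mm high. Origin: centre of its underside; z up
Mind the look-alikes: they are no part of the job. There is more than one size of the green_wheel; the job needs the smaller. Of the things that look like the cork_wheel, the larger one is meant.

How it is judged:
By the outcome, as a careful person would: the job done as asked, in the order asked, and still so for the second after the job is handed in, with the robot touching nothing.
It also fails if it takes over 120 s, if anything falls off the work surface, if the arm or the gripper's body presses on something with over 40 N, if the wrist force passes 120 N, or if a joint passes its speed limit or range.

ROBOT

A 7-joint arm with a two-finger parallel gripper is mounted at the origin on the work surface. World frame = base frame: x ahead of the robot, y to its left, z up, the work surface at z = 0. Lengths are in m, angles in rad, forces in N, time in s.
With the tool pointing down it reaches from about 0.425 to 1.025 m from the base axis. Payload 3.6 kg.
Tool frame: the origin (TCP) lies at the very end of the fingers, on their centre line; the grasp point (between the pads) lies 19 mm behind it; z points along the fingers, y is the line along which they close (so a half turn about z gives the same grasp; the last joint's range is limited). The gripper opens to 85 mm and grips with 20 to 120 N. Pads are 22 mm wide; open, the fingers measure 114 mm over their backs; the gripper's body (76 mm by 85 mm) begins 54 mm behind the grasp point. The pads swing forward as they close: fully open they stand 13 mm farther back than shut.
Start: joints at [1.091, 0.591, 0.048, 1.609, -0.033, 0.943, -0.034], TCP at [0.273, -0.671, 0.231] pointing down, gripper open.
Joint ranges: [-2.69, 2.69], [-0.47, 2.24], [-1.27, 1.36], [0.19, 2.51], [-1.53, 4.68], [0.08, 2.07], [-3.09, 3.09]. Speed limits (rad/s): [2.57, 2.57, 3.14, 3.14, 3.14, 3.14, 3.14].

INTERFACE

Orientations are given as a 3x3 rotation matrix whose columns are the frame's x, y, z axes.
In Python, from cell import sense, eyes, order, nets gives the robot as it stands. The module is installed in compiled form; this text tells all that it offers.
- The arm moves only by the shell command python3 -m creep 'ROWS' [FORCE]. ROWS is JSON, one flat list of numbers, 7 for each row, row after row: the shift along the tool's x, y, z scaled (see below), then the turn, a rotation vector about the tool's x, y, z scaled (see below), then the closure in counts, from 0 (fully open) to 255 (shut). A call has exactly 10 rows; each row shifts and turns the commanded pose from where the row before left it, along the tool's axes as they then stand; what a row does not reach is not made up. The controller multiplies each number of a shift by 200 mm and each number of a turn by 2 pi rad. A row lasts 1/8 s, in which the tool goes at most 62.5 mm and 10.7 degrees, less where a joint would pass 70% of its speed; a pose out of reach is approached as far as the arm can. A call with a number of a shift or a turn outside -1 to 1 is refused whole. A call with a gripper value outside its range is refused whole. The fingers move at their own pace and stop on an object; FORCE is the grip in N (left out, the last holds). Time passes only in rows, so rows that do not move let the fingers close, or fill a call up. It gives the time, the measured TCP pose, the force, the opening and the grip force at its end, in the units of the state.
- sense(): the state, without advancing time (a new reading comes with each control period).
- eyes.grab_frame(name): name is "scene" or "side" or "wrist"; returns the picture (480x640x3 uint8, blue, green, red); there is no depth.
- eyes.camera_info(name): a dict with "fx", "fy", "cx", "cy" (pixels), "dist_coeffs" ([k1, k2, p1, p2, k3] as OpenCV has them; the pictures are not rectified), "rvec" (rotation vector, rad) and "tvec" (3), from world to camera coordinates, as OpenCV has them. Camera axes: x right, y down, z forward; pixel columns grow to the right and rows downward; lengths in m; the calibration is good to about 2 mm. A picture is of the moment at which its call begins: read the wrist's pose just before it. camera_info takes no time and is no camera call; for the wrist camera it gives the pose at the moment of the call.
- order.finish_job(): hands the job in; it is judged then, once.
Trained networks look in the newest picture that a camera, given by its name, has taken for a name from the list of things; names that differ only in an ending like _2 or _b are one class to them, and where a whole thing is asked for, a point or a joint stands for the part that bears it (a point fixed in the world has none). Each returns a list of dicts, best first, with "conf" (0 to 1); they miss things now and then, are a little off and sometimes report something else, mostly with a low value. They report only what shows in the picture. A call takes as long as a camera call. They do not tell look-alikes from the thing itself.
- nets.masks_of(thing, camera): "region" (480x640 bool, what is visible of it).
- nets.spot_point(thing, camera): "centre" ([x, y, z] in m, in world coordinates, good to about 4 mm: a listed point, or the origin of a listed thing).
The state is a dict: "clock": time; "joints": joint angles; "qd": joint speeds; "effort": joint torques, N m; "tool_pos": TCP position; "tcp_rot": TCP orientation; "force": force on the tool from outside, world axes, zero at the start; "ft_torque": the same for the moment, N m; "width": opening from 0.0 (shut) to 1.0 (fully open); "grip_force": force on a finger pad.
Only numpy, scipy, OpenCV 4.12 (cv2) and the standard library are available. Lean on these libraries where they do the work, as an engineer would, in place of code of your own. Each camera call takes 0.05 s, during which the arm holds its last target. There are 200 camera calls.

## Working session

There is one attempt and no reset: what is moved stays moved. The work goes in short steps, Python scripts to look and compute and a shell command to move; the robot and the scene stay as the last step left them, time stands still between calls to the robot, and variables do not carry over. Pictures are saved under pics/ and viewed, at most 17 in all, crops included, and the job is handed in when it is done.

```bash
mkdir -p pics; python3 - <<'E'
from cell import sense, eyes, order, nets
import cv2, numpy as np
s=sense(); print(s['clock'],s['tool_pos'],s['tcp_rot'],s['width'])
for c in ['scene','side']:
    im=eyes.grab_frame(c); cv2.imwrite(f'pics/{c}0.png',im)
    for t in ['red_arbor','blue_arbor','pink_wheel','green_wheel','cork_wheel','spacer','collar','paring_knife','tin','honing_stone']:
        print(c,t,[(np.round(d['centre'],3).tolist(),round(d['conf'],2)) for d in nets.spot_point(t,c)])
print(sense()['clock'])
E
```

```text
0.0 [ 0.27317758 -0.67067097  0.23016365] [[ 9.26109771e-01  3.77252991e-01 -9.34422618e-04]
 [ 3.77254134e-01 -9.26107577e-01  2.01846905e-03]
 [-1.03902380e-04 -2.22183870e-03 -9.99997526e-01]] 1.0003153722846496
scene red_arbor [([0.642, -0.206, 0.001], 0.75)]
scene blue_arbor [([0.627, 0.227, -0.001], 0.86)]
scene pink_wheel [([0.39, -0.326, 0.002], 0.84)]
scene green_wheel [([0.442, -0.117, 0.001], 0.88), ([0.344, -0.188, -0.002], 0.77)]
scene cork_wheel [([0.614, 0.091, -0.002], 0.63), ([0.622, -0.016, 0.002], 0.57)]
scene spacer [([0.474, 0.104, 0.002], 0.55)]
scene collar [([0.407, 0.308, 0.001], 0.78)]
scene paring_knife [([0.444, 0.006, 0.0], 0.56)]
scene tin [([0.524, 0.314, -0.001], 0.55)]
scene honing_stone [([0.518, -0.331, 0.004], 0.69)]
side red_arbor []
side blue_arbor [([0.626, 0.223, -0.001], 0.73), ([0.645, -0.214, 0.004], 0.34)]
side pink_wheel [([0.385, -0.326, -0.002], 0.73)]
side green_wheel [([0.338, -0.184, -0.005], 0.69), ([0.436, -0.116, -0.001], 0.55), ([0.467, 0.104, -0.006], 0.19)]
side cork_wheel [([0.623, -0.018, -0.002], 0.9), ([0.612, 0.09, 0.002], 0.76)]
side spacer [([0.469, 0.103, 0.003], 0.57)]
side collar [([0.412, 0.311, 0.001], 0.82)]
side paring_knife [([0.444, 0.008, 0.004], 0.73)]
side tin [([0.525, 0.308, 0.0], 0.79), ([0.446, 0.008, 0.001], 0.2)]
side honing_stone [([0.519, -0.335, 0.002], 0.63)]
1.1
```

View pics/scene0.png

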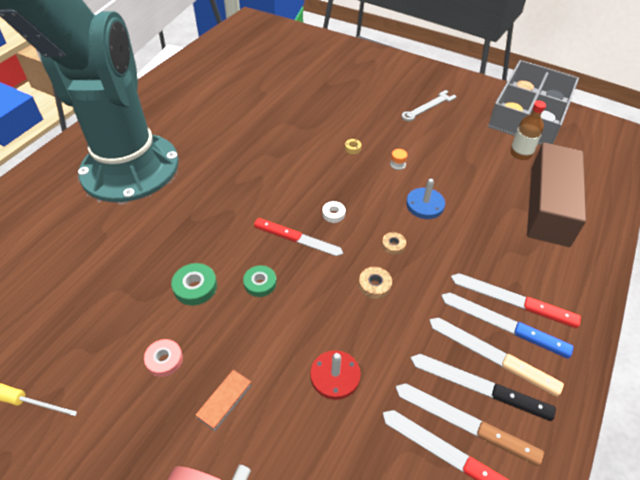

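View pics/side0.png

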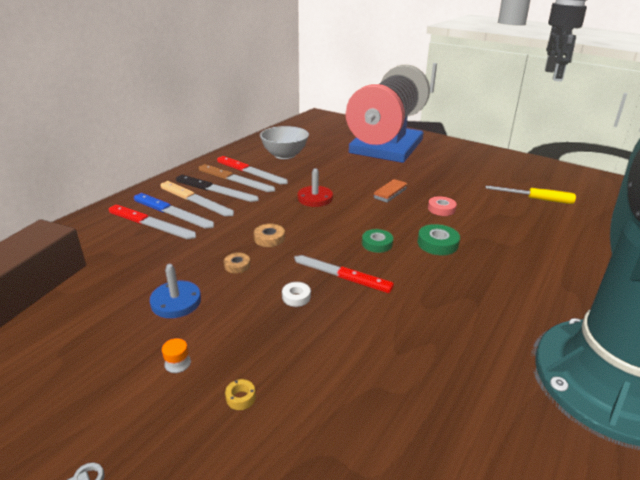

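The scene picture shows the large green wheel at (193,283) and the small one at (260,279). The large cork wheel is at (376,280) and the small one at (394,241). Pink is at (163,357), the spacer at (334,211), the collar at (353,145) and the posts at (336,372) and (427,201). The side picture agrees. I'll refine the positions by fitting silhouettes to the masks.

```bash
cat > h.py <<'E'
from cell import sense, eyes, order, nets
import cv2, numpy as np
from scipy.optimize import least_squares
A=np.linspace(0,2*np.pi,60,endpoint=False)
D={'red_arbor':[(.04,0,.015),(.007,.015,.066),(.004,.066,.073)],'pink_wheel':[(.03,0,.018)],'spacer':[(.023,0,.016)],'collar':[(.019,0,.016)]}
D['blue_arbor']=D['red_arbor'];D['green_wheel']=D['cork_wheel']=D['pink_wheel']
def proj(P,I):
    K=np.array([[I['fx'],0,I['cx']],[0,I['fy'],I['cy']],[0,0,1.]])
    return cv2.projectPoints(np.float64(P).reshape(-1,1,3),np.float64(I['rvec']),np.float64(I['tvec']),K,np.float64(I['dist_coeffs']))[0][:,0]
def circ(x,y,r,z): return np.c_[x+r*np.cos(A),y+r*np.sin(A),np.full(60,z)]
def sil(t,x,y,I,z0=0):
    m=np.zeros((480,640),np.uint8)
    for r,a,b in D[t]:
        p=proj(np.r_[circ(x,y,r,a+z0),circ(x,y,r,b+z0)],I)
        cv2.fillPoly(m,[np.round(cv2.convexHull(np.float32(p))*16).astype(np.int32)],255,cv2.LINE_8,4)
    return m>0
def cen(m): v,u=np.nonzero(m); return np.array([u.mean(),v.mean()])
def refine(t,cam,guess,I):
    """xy whose model silhouette has the mask's centroid; also IoU"""
    best=None
    for d in nets.masks_of(t,cam):
        m=d['region']
        if m.sum()<30: continue
        if np.linalg.norm(cen(m)-proj([[*guess,.008]],I)[0])<60 and (best is None or d['conf']>best[1]): best=(m,d['conf'])
    if best is None: return None
    m=cv2.morphologyEx(best[0].astype(np.uint8),cv2.MORPH_CLOSE,np.ones((3,3)))
    if t not in('red_arbor','blue_arbor'): # fill bore
        c,_=cv2.findContours(m,cv2.RETR_EXTERNAL,cv2.CHAIN_APPROX_NONE); m=cv2.drawContours(m*0,[max(c,key=cv2.contourArea)],-1,1,-1)
    m=m>0; g=np.array(guess,float)
    for _ in range(5):
        f=lambda q:cen(sil(t,*q,I))
        J=np.c_[(f(g+[.004,0])-f(g-[.004,0])),(f(g+[0,.004])-f(g-[0,.004]))]/.008
        g=g+np.linalg.solve(J,cen(m)-f(g))
    s=sil(t,*g,I)
    return np.round(g,4).tolist(),round((s&m).sum()/(s|m).sum(),2),int(m.sum()),int(s.sum())
G={'red_arbor':(.642,-.206),'blue_arbor':(.627,.226),'pink_wheel':(.389,-.326),'green_wheel':(.44,-.117),'cork_wheel':(.623,-.017),'spacer':(.472,.104),'collar':(.41,.309)}
E
python3 - <<'E'
from h import *
for c in ['scene','side']:
    I=eyes.camera_info(c); eyes.grab_frame(c)
    for t in G: print(c,t,refine(t,c,G[t],I))
I=eyes.camera_info('wrist'); R=cv2.Rodrigues(np.float64(I['rvec']))[0]; s=sense()
p=-R.T@np.float64(I['tvec']); T=np.array(s['tcp_rot'])
print('cam in tool',T.T@(p-s['tool_pos']),'cam axes in tool',np.round(T.T@R.T,2).tolist(),I['fx'])
E
```

```text
scene red_arbor ([0.6444, -0.2074], np.float64(0.96), 2015, 2088)
scene blue_arbor ([0.6247, 0.2247], np.float64(0.92), 1036, 1128)
scene pink_wheel ([0.3871, -0.3236], np.float64(0.9), 1089, 1212)
scene green_wheel ([0.4379, -0.117], np.float64(0.94), 878, 935)
scene cork_wheel ([0.6127, 0.0888], np.float64(0.54), 428, 798)
scene spacer ([0.4715, 0.1039], np.float64(0.89), 396, 447)
scene collar ([0.4091, 0.3124], np.float64(0.8), 200, 251)
side red_arbor ([0.6437, -0.2063], np.float64(0.9), 749, 824)
side blue_arbor ([0.6236, 0.224], np.float64(0.9), 1657, 1834)
side pink_wheel ([0.3861, -0.3222], np.float64(0.81), 423, 520)
side green_wheel ([0.4381, -0.1154], np.float64(0.89), 628, 704)
side cork_wheel ([0.6199, -0.0132], np.float64(0.85), 571, 669)
side spacer ([0.4706, 0.1036], np.float64(0.81), 530, 652)
side collar ([0.4091, 0.3106], np.float64(0.86), 745, 863)
cam in tool [ 0.07941447 -0.00073512 -0.14335194] cam axes in tool [[-0.0, -0.95, -0.31], [1.0, -0.0, -0.0], [0.0, -0.31, 0.95]] 360.4593264825802
```

```bash
python3 -m creep '[0,0,0,0,0,0.0206,60, 0,0,0,0,0,0.0206,60, 0,0,0,0,0,0.0205,60, 0.081,-0.248,0.057,0,0,0,60, 0.081,-0.248,0.057,0,0,0,60, 0.081,-0.248,0.057,0,0,0,60, 0.081,-0.248,0.057,0,0,0,60, 0.081,-0.248,0.057,0,0,0,60, 0.081,-0.248,0.057,0,0,0,60, 0.081,-0.248,0.057,0,0,0,60]' 30; python3 - <<'E'
from cell import sense
s=sense();print(s['clock'],s['tool_pos'],s['tcp_rot'],s['width'])
E
```

```text
clock: 3.15
tool_pos: [0.388, -0.323, 0.1516]
tcp_rot: [[1.0, -0.001, 0.001], [-0.001, -1.0, -0.001], [0.001, 0.001, -1.0]]
force: [0.5, 0.2, 0.3]
width: 0.767
grip_force: 0.0
3.15 [ 0.38804154 -0.32304698  0.15156762] [[ 9.99998845e-01 -9.03123596e-04  1.22250821e-03]
 [-9.02273324e-04 -9.99999351e-01 -6.95887493e-04]
 [ 1.22313589e-03  6.94783652e-04 -9.99999011e-01]] 0.7667009576946477
```

```bash
python3 - <<'E'
from h import *
I=eyes.camera_info('wrist'); im=eyes.grab_frame('wrist'); 
print(refine('pink_wheel','wrist',(.387,-.323),I), proj([[.387,-.323,.018]],I))
cv2.imwrite('pics/w1.png',im)
E
```

```text
([0.3869, -0.3252], np.float64(0.93), 4258, 4581) [[317.17675118 228.10414075]]
```

View pics/w1.png

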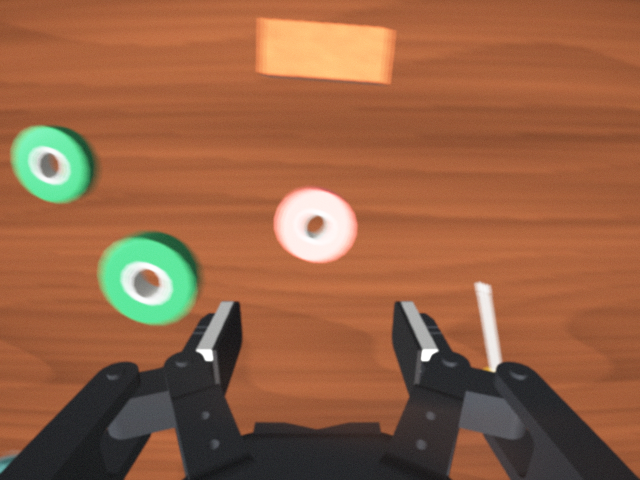

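The wrist view shows the pink wheel centred at (316,225), and the honing stone and the green wheels are clear of the fingers. I'll grasp it.

```bash
python3 -m creep '[-0.006,0.005,0.15,0,0,0,30, 0,0,0.15,0,0,0,30, 0,0,0.15,0,0,0,30, 0,0,0.15,0,0,0,30, 0,0,0.1,0,0,0,30, 0,0,0.053,0,0,0,30, 0,0,0,0,0,0,255, 0,0,0,0,0,0,255, 0,0,0,0,0,0,255, 0,0,0,0,0,0,255]' 40
```

```text
clock: 4.5
tool_pos: [0.3863, -0.3255, 0.0014]
tcp_rot: [[1.0, -0.001, 0.001], [-0.001, -1.0, -0.001], [0.001, 0.001, -1.0]]
force: [0.9, 0.5, -0.8]
width: 0.685
grip_force: 42.9
```

```bash
python3 -m creep '[0,0,-0.1,0,0,0,255, 0,0,-0.2,0,0,0,255, 0,0,-0.27,0,0,0,255, 0.17,-0.08,0,0,0,0,255, 0.23,-0.105,0,0,0,0,255, 0.25,-0.115,0,0,0,0,255, 0.25,-0.115,0,0,0,0,255, 0.23,-0.105,0,0,0,0,255, 0.1585,-0.0725,0,0,0,0,255, 0,0,0,0,0,0,255]'
python3 - <<'E'
from h import *
I=eyes.camera_info('wrist'); im=eyes.grab_frame('wrist'); s=sense(); print(s['tool_pos'])
print(refine('red_arbor','wrist',(.644,-.207),I), proj([[.644,-.207,.073]],I))
cv2.imwrite('pics/w2.png',im)
E
```

```text
clock: 5.75
tool_pos: [0.6472, -0.2033, 0.1148]
tcp_rot: [[1.0, 0.005, 0.003], [0.005, -1.0, 0.002], [0.003, -0.002, -1.0]]
force: [0.1, -0.2, -1.6]
width: 0.684
grip_force: 43.3
[ 0.64460966 -0.20533922  0.11459376]
([0.6563, -0.21], np.float64(0.55), 5842, 10141) [[324.11788762 277.60467074]]
```

View pics/w2.png

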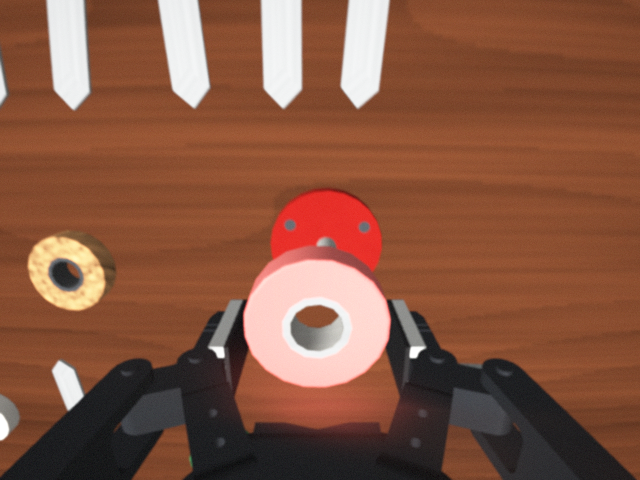

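```bash
cat >> h.py <<'E'
def back(uv,z,I):
    K=np.array([[I['fx'],0,I['cx']],[0,I['fy'],I['cy']],[0,0,1.]])
    n=cv2.undistortPoints(np.float64(uv).reshape(-1,1,2),K,np.float64(I['dist_coeffs']))[:,0]
    R=cv2.Rodrigues(np.float64(I['rvec']))[0]; c=-R.T@np.float64(I['tvec'])
    d=np.c_[n,np.ones(len(n))]@R
    return c+d*((z-c[2])/d[:,2])[:,None]
E
python3 - <<'E'
from h import *
I=eyes.camera_info('wrist'); s=sense(); print(s['tool_pos'])
im=cv2.imread('pics/w2.png').astype(int); b,g,r=im[...,0],im[...,1],im[...,2]
m=((r>150)&(g<40)&(b<50)); v,u=np.nonzero(m); k=(v<246); m=m.astype(np.uint8)
n,l,st,_=cv2.connectedComponentsWithStats(m); j=1+st[1:,4].argmax(); c=max(cv2.findContours((l==j).astype(np.uint8),0,1)[0],key=cv2.contourArea)[:,0]
c=c[c[:,1]<235]
P=back(c,.015,I)[:,:2]; f=least_squares(lambda q:np.hypot(*(P-q[:2]).T)-.04,[.644,-.207],loss='soft_l1',f_scale=.001); print('base',f.x,np.std(f.fun),len(c))
mp=((r>200)&(g>110)&(b>100)).astype(np.uint8); n,l,st,_=cv2.connectedComponentsWithStats(mp); j=1+st[1:,4].argmax(); print(st[j])
print('bore top',back([[317,326.5]],.131,I), 'pred of tool',proj([[*s['tool_pos'][:2],.131]],I))
E
```

```text
[ 0.64294126 -0.2068135   0.11452494]
base [ 0.63815098 -0.21199781] 0.00039549645848207886 136
[  244   250   146   138 13536]
bore top [[ 0.6440732  -0.20655907  0.131     ]] pred of tool [[317.63132483 328.9316739 ]]
```

```bash
cat > base.py <<'E'
from h import *
import sys
def base(col,g):
    I=eyes.camera_info('wrist'); im0=eyes.grab_frame('wrist'); s=sense(); im=im0.astype(int); b,gg,r=im[...,0],im[...,1],im[...,2]
    m=((r>150)&(gg<50)&(b<60)) if col=='red' else ((b>120)&(r<80)&(b>gg+50))
    n,l,st,_=cv2.connectedComponentsWithStats(m.astype(np.uint8)); j=1+st[1:,4].argmax()
    c=max(cv2.findContours((l==j).astype(np.uint8),0,1)[0],key=cv2.contourArea)[:,0]
    print(st[j]); out=[]
    lim=st[j][1]+0.42*min(st[j][2],110)
    c=c[c[:,1]<lim]
    P=back(c,.015,I)[:,:2]; f=least_squares(lambda q:np.hypot(*(P-q[:2]).T)-.04,g,loss='soft_l1',f_scale=.001)
    print('tool',s['tool_pos'],'base',f.x,np.std(f.fun),f.fun.mean(),len(c)); return I,im0
if __name__=='__main__':
    I,im=base(sys.argv[1],(.64,-.207 if sys.argv[1]=='red' else .2245)); cv2.imwrite('pics/'+sys.argv[2],im)
E
python3 base.py red w3.png
```

```text
[ 267  183  109   80 4342]
tool [ 0.64217372 -0.20771442  0.11459157] base [ 0.64263703 -0.20896372] 0.01101257396999924 -0.004941905308484541 174
```

```bash
sed -i 's/(gg<50)&(b<60)/(gg<40)\&(b<50)/' base.py; python3 base.py red w4.png; python3 - <<'E'
from h import *
I=eyes.camera_info('wrist'); im=cv2.imread('pics/w4.png')
for q,c in (((.644,-.207),(0,255,0)),((.6405,-.21),(255,255,0))):
    cv2.polylines(im,[np.round(proj(circ(*q,.04,.015),I)).astype(np.int32)],True,c,1)
cv2.imwrite('pics/w4c.png',cv2.resize(im[150:400,200:440],None,fx=2.4,fy=2.4))
E
```

```text
[287 181  51  11  83]
tool [ 0.64192138 -0.20819343  0.11468115] base [ 0.6434471  -0.20794223] 0.00036101815187861836 -7.032419761526165e-06 103
```

View pics/w4c.png

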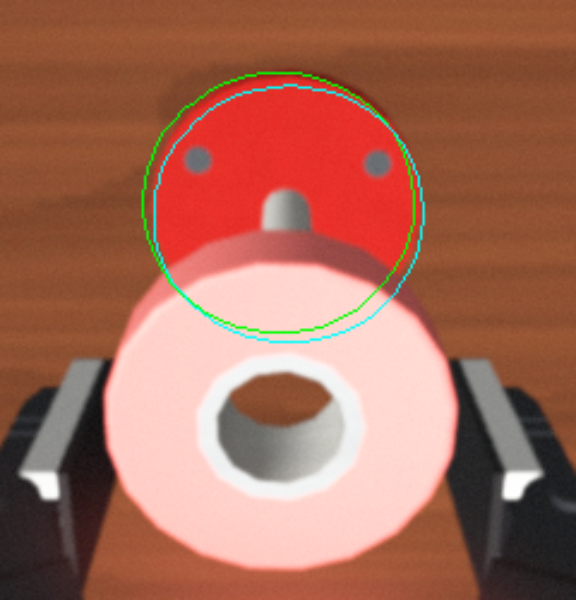

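The pink bore at about (317,328) lies under the TCP, and the base fits at (0.643,-0.208). I'll lower to just above seating and check the force.

```bash
python3 -m creep '[0.007,-0.002,0,0,0,0,255, 0,0,0.06,0,0,0,255, 0,0,0.06,0,0,0,255, 0,0,0.06,0,0,0,255, 0,0,0.06,0,0,0,255, 0,0,0.06,0,0,0,255, 0,0,0.06,0,0,0,255, 0,0,0.06,0,0,0,255, 0,0,0.05,0,0,0,255, 0,0,0,0,0,0,255]'
```

```text
clock: 7.2
tool_pos: [0.6445, -0.2064, 0.0198]
tcp_rot: [[1.0, -0.001, -0.002], [-0.001, -1.0, 0.001], [-0.002, -0.001, -1.0]]
force: [-1.1, 0.3, -0.4]
width: 0.689
grip_force: 43.3
```

```bash
python3 -m creep '[0,0,0.01,0,0,0,255, 0,0,0.009,0,0,0,255, 0,0,0,0,0,0,255, 0,0,0,0,0,0,255, 0,0,0,0,0,0,255, 0,0,0,0,0,0,255, 0,0,0,0,0,0,255, 0,0,0,0,0,0,255, 0,0,0,0,0,0,255, 0,0,0,0,0,0,255]'; python3 -m creep '[0,0,0,0,0,0,30, 0,0,0,0,0,0,30, 0,0,0,0,0,0,30, 0,0,0,0,0,0,30, 0,0,-0.1,0,0,0,30, 0,0,-0.2,0,0,0,30, 0,0,-0.2,0,0,0,30, -0.15,-0.25,0,0,0,0,30, -0.15,-0.26,0,0,0,0,30, -0.15,-0.26,0,0,0,0,30]'
```

```text
clock: 8.45
tool_pos: [0.6452, -0.2066, 0.0171]
tcp_rot: [[1.0, -0.001, 0.0], [-0.001, -1.0, -0.0], [0.0, 0.0, -1.0]]
force: [0.0, -0.3, -0.3]
width: 0.682
grip_force: 43.3
clock: 9.7
tool_pos: [0.5552, -0.0512, 0.1188]
tcp_rot: [[1.0, -0.001, 0.003], [-0.001, -1.0, 0.0], [0.003, -0.0, -1.0]]
force: [0.1, 0.9, -0.2]
width: 0.882
grip_force: 0.0
```

```bash
python3 -m creep '[-0.105,-0.194,0,0,0,0,30, -0.105,-0.194,0,0,0,0,30, -0.105,-0.194,0,0,0,0,30, -0.105,-0.194,0,0,0,0,30, 0,0,0,0,0,0,30, 0,0,0,0,0,0,30, 0,0,0,0,0,0,30, 0,0,0,0,0,0,30, 0,0,0,0,0,0,30, 0,0,0,0,0,0,30]'; python3 - <<'E'
from h import *
I=eyes.camera_info('wrist'); eyes.grab_frame('wrist'); print(refine('spacer','wrist',(.471,.1037),I)); print(sense()['tool_pos'])
I=eyes.camera_info('side'); im=eyes.grab_frame('side'); cv2.imwrite('pics/s2.png',cv2.resize(im[130:330,200:460],None,fx=2.5,fy=2.5))
print(refine('pink_wheel','side',(.644,-.207),I))
E
```

```text
clock: 10.95
tool_pos: [0.4715, 0.1023, 0.117]
tcp_rot: [[1.0, -0.002, -0.0], [-0.002, -1.0, -0.0], [-0.0, 0.0, -1.0]]
force: [-0.6, -0.4, 0.6]
width: 0.885
grip_force: 0.0
([0.4704, 0.1029], np.float64(0.88), 3064, 3465)
[0.47149205 0.10256177 0.11703002]
None
```

View pics/s2.png

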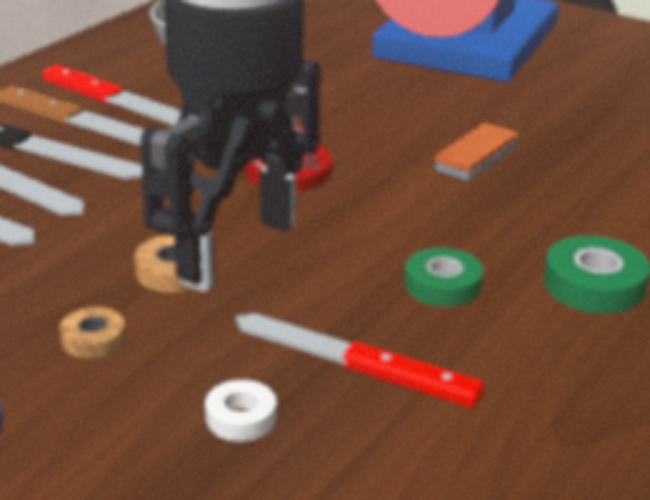

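The gripper hides the red arbor here. The knife at (360,360 in the crop) is clear of the spacer at (241,410). I'll grasp the spacer.

```bash
python3 -m creep '[-0.003,-0.003,0.12,0,0,0,30, 0,0,0.15,0,0,0,30, 0,0,0.15,0,0,0,30, 0,0,0.1,0,0,0,30, 0,0,0.055,0,0,0,30, 0,0,0,0,0,0,30, 0,0,0,0,0,0,255, 0,0,0,0,0,0,255, 0,0,0,0,0,0,255, 0,0,0,0,0,0,255]' 30
```

```text
clock: 12.4
tool_pos: [0.4714, 0.1034, 0.0031]
tcp_rot: [[1.0, -0.001, 0.002], [-0.001, -1.0, 0.0], [0.002, -0.0, -1.0]]
force: [-1.1, -0.2, 7.2]
width: 0.512
grip_force: 30.3
```

```bash
python3 -m creep '[0,0,-0.1,0,0,0,255, 0,0,-0.25,0,0,0,255, 0,0,-0.2,0,0,0,255, 0.1230,0.222,0,0,0,0,255, 0.1230,0.222,0,0,0,0,255, 0.123,0.222,0,0,0,0,255, 0.123,0.222,0,0,0,0,255, 0.123,0.222,0,0,0,0,255, 0.123,0.222,0,0,0,0,255, 0.123,0.222,0,0,0,0,255]';  python3 -m creep '[0,0,0,0,0,0,255, 0,0,0,0,0,0,255, 0,0,0,0,0,0,255, 0,0,0,0,0,0,255, 0,0,0,0,0,0,255, 0,0,0,0,0,0,255, 0,0,0,0,0,0,255, 0,0,0,0,0,0,255, 0,0,0,0,0,0,255, 0,0,0,0,0,0,255]'; python3 base.py red w5.png; python3 - <<'E'
from h import *
I=eyes.camera_info('wrist'); im=cv2.imread('pics/w5.png'); s=sense()['tool_pos']
print(proj([[*s[:2],s[2]+.013]],I), proj([[.6437,-.2075,.033]],I))
cv2.polylines(im,[np.round(proj(circ(.6437,-.2075,.04,.015),I)).astype(np.int32)],True,(0,255,0),1)
cv2.polylines(im,[np.round(proj(circ(.6437,-.2075,.03,.033),I)).astype(np.int32)],True,(255,255,0),1)
cv2.polylines(im,[np.round(proj(circ(*s[:2],.023,s[2]+.013),I)).astype(np.int32)],True,(255,0,0),1)
cv2.imwrite('pics/w5c.png',cv2.resize(im[150:400,200:440],None,fx=2.4,fy=2.4))
E
```

```text
clock: 13.65
tool_pos: [0.6432, -0.2089, 0.1124]
tcp_rot: [[1.0, -0.001, 0.0], [-0.001, -1.0, 0.0], [0.0, -0.0, -1.0]]
force: [-0.3, 0.6, -0.5]
width: 0.517
grip_force: 31.0
clock: 14.9
tool_pos: [0.6428, -0.2077, 0.1121]
tcp_rot: [[1.0, -0.001, -0.0], [-0.001, -1.0, -0.0], [-0.0, 0.0, -1.0]]
force: [0.4, 0.1, -0.8]
width: 0.517
grip_force: 31.0
[291 183  70  18 123]
tool [ 0.64279379 -0.20768994  0.11209588] base [ 0.64341687 -0.20801672] 0.00038871688484790425 -3.4662798120928414e-06 139
[[317.59523173 324.2530014 ]] [[317.10624669 248.21501874]]
```

View pics/w5c.png

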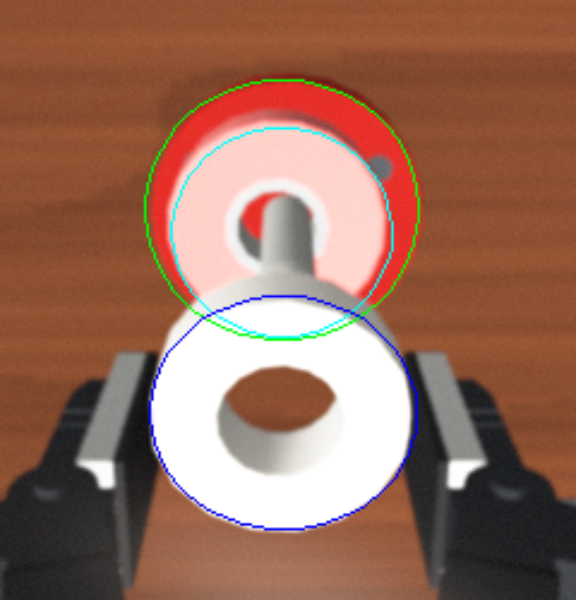

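The pink wheel sits flat on the red base with the post through it, crop position (278,220). The spacer at (280,415) lies under the TCP. I'll lower it.

```bash
python3 -m creep '[0.003,0,0.06,0,0,0,255, 0,0,0.08,0,0,0,255, 0,0,0.08,0,0,0,255, 0,0,0.08,0,0,0,255, 0,0,0.065,0,0,0,255, 0,0,0.008,0,0,0,255, 0,0,0.005,0,0,0,255, 0,0,0.004,0,0,0,255, 0,0,0,0,0,0,255, 0,0,0,0,0,0,255]'
```

```text
clock: 16.2
tool_pos: [0.6434, -0.2077, 0.0363]
tcp_rot: [[1.0, -0.001, 0.0], [-0.001, -1.0, -0.0], [0.0, 0.0, -1.0]]
force: [-1.5, 0.9, 3.7]
width: 0.515
grip_force: 31.4
```

```bash
python3 -m creep '[0,0,0,0,0,0,30, 0,0,0,0,0,0,30, 0,0,0,0,0,0,30, 0,0,-0.1,0,0,0,30, 0,0,-0.15,0,0,0,30, 0,0,-0.15,0,0,0,30, -0.2,-0.089,0,0,0,0,30, -0.25,-0.112,0,0,0,0,30, -0.25,-0.112,0,0,0,0,30, -0.2,-0.089,0,0,0,0,30]' 40;  python3 -m creep '[-0.127,-0.0565,0,0,0,0,30, 0,0,0,0,0,0,30, 0,0,0,0,0,0,30, 0,0,0,0,0,0,30, 0,0,0,0,0,0,30, 0,0,0,0,0,0,30, 0,0,0,0,0,0,30, 0,0,0,0,0,0,30, 0,0,0,0,0,0,30, 0,0,0,0,0,0,30]'; python3 - <<'E'
from h import *
I=eyes.camera_info('wrist'); im=eyes.grab_frame('wrist'); print(refine('green_wheel','wrist',(.438,-.116),I)); print(sense()['tool_pos'],proj([[.438,-.116,.018]],I))
cv2.imwrite('pics/w6.png',im)
I=eyes.camera_info('side'); im=eyes.grab_frame('side'); cv2.imwrite('pics/s3.png',im)
E
```

```text
clock: 17.45
tool_pos: [0.4617, -0.1264, 0.1169]
tcp_rot: [[1.0, -0.001, 0.001], [-0.001, -1.0, 0.0], [0.001, -0.0, -1.0]]
force: [1.5, 0.3, 1.0]
width: 0.882
grip_force: 0.0
clock: 18.7
tool_pos: [0.4381, -0.1158, 0.1157]
tcp_rot: [[1.0, -0.001, 0.0], [-0.001, -1.0, -0.0], [0.0, 0.0, -1.0]]
force: [-1.0, -0.2, 0.2]
width: 0.885
grip_force: 0.0
([0.4375, -0.1172], np.float64(0.93), 5446, 5854)
[ 0.43805144 -0.11578889  0.11570055] [[317.70776244 240.71975216]]
```

View pics/w6.png

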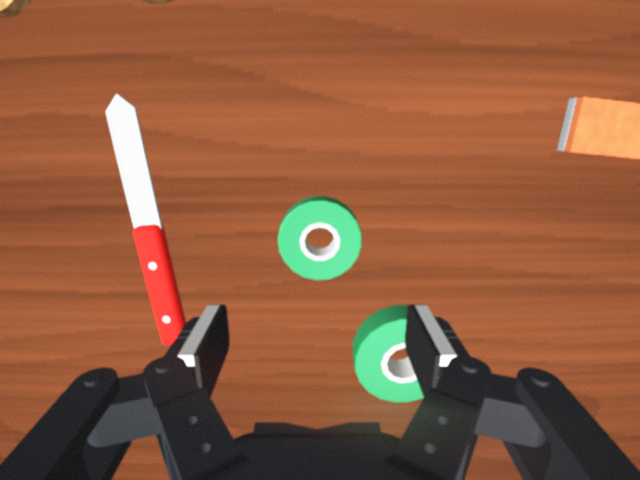

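The small green wheel is centred at (320,238). The large one at (400,355) and the knife at (150,220) are clear of the fingers.

```bash
python3 -m creep '[-0.001,0.004,0.12,0,0,0,30, 0,0,0.15,0,0,0,30, 0,0,0.15,0,0,0,30, 0,0,0.1,0,0,0,30, 0,0,0.05,0,0,0,30, 0,0,0,0,0,0,30, 0,0,0,0,0,0,255, 0,0,0,0,0,0,255, 0,0,0,0,0,0,255, 0,0,0,0,0,0,255]' 40
```

```text
clock: 20.1
tool_pos: [0.4382, -0.1168, 0.0028]
tcp_rot: [[1.0, -0.001, 0.002], [-0.001, -1.0, -0.0], [0.002, 0.0, -1.0]]
force: [-1.1, 0.3, 7.6]
width: 0.676
grip_force: 42.4
```

View pics/s3.png

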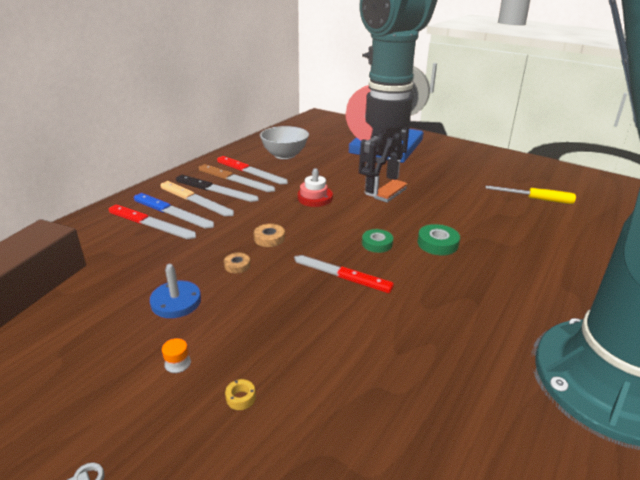

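The side view shows the red post carrying pink and then the spacer, both level, at (315,187). I'll carry the green wheel over.

```bash
python3 -m creep '[0,0,-0.1,0,0,0,255, 0,0,-0.2,0,0,0,255, 0,0,-0.27,0,0,0,255, 0.17,0.075,0,0,0,0,255, 0.23,0.102,0,0,0,0,255, 0.23,0.102,0,0,0,0,255, 0.23,0.102,0,0,0,0,255, 0.166,0.074,0,0,0,0,255, 0,0,0,0,0,0,255, 0,0,0,0,0,0,255]';  python3 -m creep '[0,0,0,0,0,0,255, 0,0,0,0,0,0,255, 0,0,0,0,0,0,255, 0,0,0,0,0,0,255, 0,0,0,0,0,0,255, 0,0,0,0,0,0,255, 0,0,0,0,0,0,255, 0,0,0,0,0,0,255, 0,0,0,0,0,0,255, 0,0,0,0,0,0,255]'; python3 base.py red w7.png; python3 - <<'E'
from h import *
I=eyes.camera_info('wrist'); im=cv2.imread('pics/w7.png'); s=sense()['tool_pos']
for q,r,z,c in (((.6434,-.2078),.04,.015,(0,255,0)),((.6434,-.2078),.023,.049,(255,255,0)),(s[:2],.03,s[2]+.0155,(255,0,0)),(s[:2],.011,s[2]+.0155,(255,0,0))):
    cv2.polylines(im,[np.round(proj(circ(*q,r,z),I)).astype(np.int32)],True,c,1)
cv2.imwrite('pics/w7c.png',cv2.resize(im[150:400,200:440],None,fx=2.4,fy=2.4))
E
```

```text
clock: 21.35
tool_pos: [0.6414, -0.2071, 0.1153]
tcp_rot: [[1.0, -0.001, -0.002], [-0.001, -1.0, 0.001], [-0.002, -0.001, -1.0]]
force: [-0.9, -0.7, -1.1]
width: 0.674
grip_force: 43.8
clock: 22.6
tool_pos: [0.643, -0.2078, 0.1157]
tcp_rot: [[1.0, -0.001, 0.0], [-0.001, -1.0, -0.0], [0.0, 0.0, -1.0]]
force: [0.2, 0.4, -0.7]
width: 0.673
grip_force: 43.8
[291 182  37   8  64]
tool [ 0.64299964 -0.2077226   0.11568806] base [ 0.64345141 -0.20801833] 0.00038533558317565945 -8.485467260965773e-07 75
```

View pics/w7c.png

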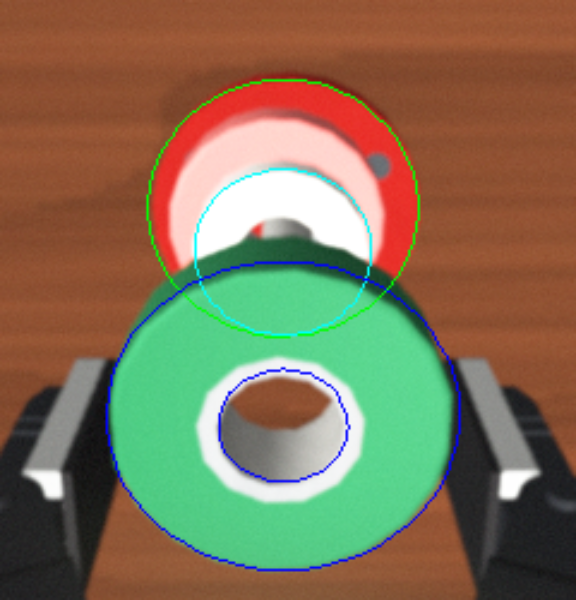

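The green bore (282,428 in the crop) is aligned, and the spacer lies flat on pink. I'll lower it.

```bash
python3 -m creep '[0.003,0.001,0.04,0,0,0,255, 0,0,0.06,0,0,0,255, 0,0,0.06,0,0,0,255, 0,0,0.06,0,0,0,255, 0,0,0.06,0,0,0,255, 0,0,0.02,0,0,0,255, 0,0,0.01,0,0,0,255, 0,0,0.007,0,0,0,255, 0,0,0.005,0,0,0,255, 0,0,0,0,0,0,255]'
```

```text
clock: 23.9
tool_pos: [0.6439, -0.2081, 0.052]
tcp_rot: [[1.0, -0.001, 0.001], [-0.001, -1.0, -0.0], [0.001, 0.0, -1.0]]
force: [-1.5, 0.6, 3.2]
width: 0.672
grip_force: 44.1
```

```bash
python3 -m creep '[0,0,0,0,0,0,30, 0,0,0,0,0,0,30, 0,0,0,0,0,0,30, 0,0,-0.1,0,0,0,30, 0,0,-0.15,0,0,0,30, 0,0,-0.1,0,0,0,30, -0.029,-0.24,0,0,0,0,30, -0.029,-0.24,0,0,0,0,30, -0.029,-0.245,0,0,0,0,30, -0.029,-0.245,0,0,0,0,30]' 40;  python3 -m creep '[0,0,0,0,0,0,30, 0,0,0,0,0,0,30, 0,0,0,0,0,0,30, 0,0,0,0,0,0,30, 0,0,0,0,0,0,30, 0,0,0,0,0,0,30, 0,0,0,0,0,0,30, 0,0,0,0,0,0,30, 0,0,0,0,0,0,30, 0,0,0,0,0,0,30]'; python3 - <<'E'
from h import *
I=eyes.camera_info('wrist'); im=eyes.grab_frame('wrist'); print(refine('cork_wheel','wrist',(.6205,-.014),I)); print(sense()['tool_pos'],proj([[.6205,-.014,.018]],I))
cv2.imwrite('pics/w8.png',im)
E
```

```text
clock: 25.15
tool_pos: [0.6206, -0.0124, 0.1224]
tcp_rot: [[1.0, -0.001, 0.001], [-0.001, -1.0, 0.0], [0.001, -0.0, -1.0]]
force: [0.9, 0.0, -0.5]
width: 0.885
grip_force: 0.0
clock: 26.4
tool_pos: [0.6206, -0.0139, 0.1213]
tcp_rot: [[1.0, -0.001, 0.0], [-0.001, -1.0, -0.0], [0.0, 0.0, -1.0]]
force: [-0.4, 0.3, -0.6]
width: 0.882
grip_force: 0.0
([0.6212, -0.0152], np.float64(0.93), 5253, 5632)
[ 0.62055018 -0.01390274  0.12127123] [[317.5325681  238.29904869]]
```

View pics/w8.png

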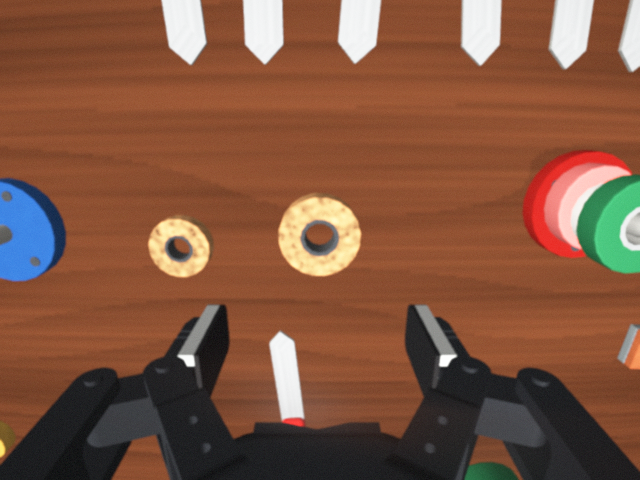

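The large cork wheel is centred at (319,235) and the small one is off at (180,246). The knife tip at (283,340) is clear. The red stack at (600,215) shows red, pink, white, green. I'll grasp the cork wheel.

```bash
python3 -m creep '[0.002,0.005,0.14,0,0,0,30, 0,0,0.15,0,0,0,30, 0,0,0.15,0,0,0,30, 0,0,0.1,0,0,0,30, 0,0,0.05,0,0,0,30, 0,0,0,0,0,0,30, 0,0,0,0,0,0,255, 0,0,0,0,0,0,255, 0,0,0,0,0,0,255, 0,0,0,0,0,0,255]' 30
```

```text
clock: 27.75
tool_pos: [0.6218, -0.015, 0.0046]
tcp_rot: [[1.0, -0.001, 0.002], [-0.001, -1.0, 0.0], [0.002, -0.0, -1.0]]
force: [-0.3, 0.2, 7.1]
width: 0.681
grip_force: 32.5
```

```bash
python3 -m creep '[0,0,-0.1,0,0,0,255, 0,0,-0.2,0,0,0,255, 0,0,-0.27,0,0,0,255, 0.002,-0.18,0,0,0,0,255, 0.002,-0.22,0,0,0,0,255, 0.002,-0.22,0,0,0,0,255, 0.002,-0.22,0,0,0,0,255, 0.002,-0.2,0,0,0,0,255, 0.001,-0.1565,0,0,0,0,255, 0,0,0,0,0,0,255]';  python3 -m creep '[0,0,0,0,0,0,255, 0,0,0,0,0,0,255, 0,0,0,0,0,0,255, 0,0,0,0,0,0,255, 0,0,0,0,0,0,255, 0,0,0,0,0,0,255, 0,0,0,0,0,0,255, 0,0,0,0,0,0,255, 0,0,0,0,0,0,255, 0,0,0,0,0,0,255]'; python3 base.py blue w9.png; python3 - <<'E'
from h import *
I=eyes.camera_info('wrist'); im=cv2.imread('pics/w9.png'); s=sense()['tool_pos']
for q,r,z,c in (((.624,.2243),.04,.015,(0,255,0)),(s[:2],.03,s[2]+.0145,(255,0,0)),(s[:2],.011,s[2]+.0145,(255,0,0))):
    cv2.polylines(im,[np.round(proj(circ(*q,r,z),I)).astype(np.int32)],True,c,1)
cv2.imwrite('pics/w9c.png',cv2.resize(im[150:400,200:440],None,fx=2.4,fy=2.4))
E
```

```text
clock: 29.0
tool_pos: [0.6227, 0.2294, 0.1182]
tcp_rot: [[1.0, 0.005, 0.001], [0.005, -1.0, 0.003], [0.001, -0.003, -1.0]]
force: [0.2, -0.8, 0.2]
width: 0.676
grip_force: 32.5
clock: 30.25
tool_pos: [0.6233, 0.2244, 0.1173]
tcp_rot: [[1.0, -0.001, -0.0], [-0.001, -1.0, -0.0], [-0.0, 0.0, -1.0]]
force: [-0.6, -0.4, -1.2]
width: 0.682
grip_force: 32.5
[ 266  181  108   81 4599]
tool [0.62332278 0.22433698 0.11727797] base [0.62395325 0.22289049] 0.00659664453393125 -0.0018059584680107433 145
```

View pics/w9c.png

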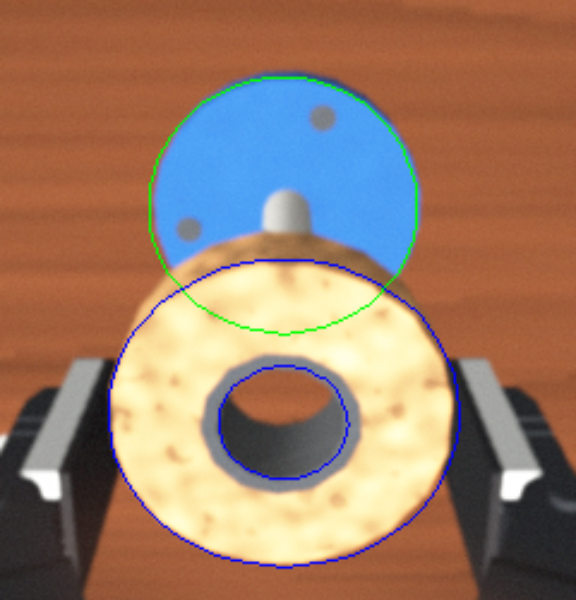

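The cork bore (282,423 in the crop) and the blue base overlay match to under 1 mm. I'll lower it.

```bash
python3 -m creep '[0.003,0.004,0.05,0,0,0,255, 0,0,0.08,0,0,0,255, 0,0,0.08,0,0,0,255, 0,0,0.09,0,0,0,255, 0,0,0.09,0,0,0,255, 0,0,0.07,0,0,0,255, 0,0,0.015,0,0,0,255, 0,0,0.01,0,0,0,255, 0,0,0.007,0,0,0,255, 0,0,0,0,0,0,255]'
```

```text
clock: 31.55
tool_pos: [0.6245, 0.2237, 0.0197]
tcp_rot: [[1.0, -0.001, 0.001], [-0.001, -1.0, 0.0], [0.001, -0.0, -1.0]]
force: [-1.3, -0.8, 1.2]
width: 0.679
grip_force: 32.7
```

```bash
python3 -m creep '[0,0,0.004,0,0,0,255, 0,0,0,0,0,0,255, 0,0,0,0,0,0,30, 0,0,0,0,0,0,30, 0,0,0,0,0,0,30, 0,0,-0.1,0,0,0,30, 0,0,-0.2,0,0,0,30, 0,0,-0.2,0,0,0,30, -0.2,-0.08,0,0,0,0,30, -0.25,-0.1,0,0,0,0,30]' 40;  python3 -m creep '[-0.25,-0.1,0,0,0,0,30, -0.22,-0.09,0,0,0,0,30, -0.1575,-0.069,0,0,0,0,30, 0,0,0,0,0,0,30, 0,0,0,0,0,0,30, 0,0,0,0,0,0,30, 0,0,0,0,0,0,30, 0,0,0,0,0,0,30, 0,0,0,0,0,0,30, 0,0,0,0,0,0,30]'; python3 - <<'E'
from h import *
I=eyes.camera_info('wrist'); im=eyes.grab_frame('wrist'); print(refine('collar','wrist',(.409,.3115),I)); print(sense()['tool_pos'],proj([[.409,.3115,.016]],I))
cv2.imwrite('pics/w10.png',im)
E
```

```text
clock: 32.8
tool_pos: [0.5353, 0.2598, 0.1204]
tcp_rot: [[1.0, -0.003, 0.004], [-0.003, -1.0, 0.002], [0.004, -0.002, -1.0]]
force: [-1.8, 0.6, -0.5]
width: 0.883
grip_force: 0.0
clock: 34.05
tool_pos: [0.4085, 0.3115, 0.118]
tcp_rot: [[1.0, -0.001, -0.0], [-0.001, -1.0, -0.0], [-0.0, 0.0, -1.0]]
force: [-0.6, -1.1, -0.5]
width: 0.882
grip_force: 0.0
([0.409, 0.3098], np.float64(0.91), 2204, 2420)
[0.40848877 0.3115568  0.11805354] [[317.32152455 238.16602175]]
```

View pics/w10.png

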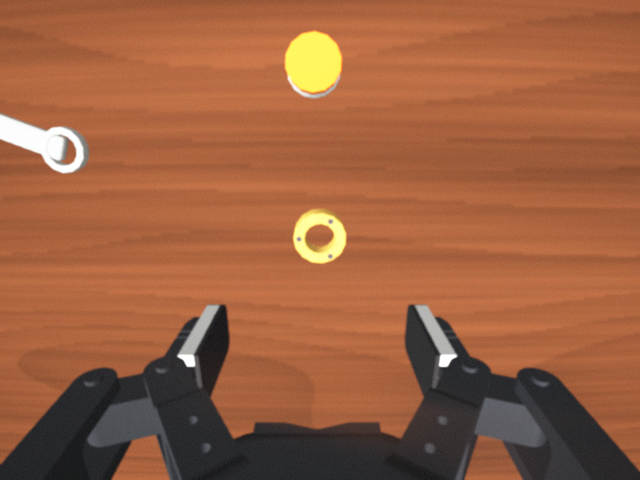

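The collar is centred at (320,237) with its dots up, and the tin at (314,63) is well clear. I'll grasp the collar.

```bash
python3 -m creep '[0.002,0.006,0.12,0,0,0,30, 0,0,0.15,0,0,0,30, 0,0,0.15,0,0,0,30, 0,0,0.1,0,0,0,30, 0,0,0.05,0,0,0,30, 0,0,0,0,0,0,30, 0,0,0,0,0,0,255, 0,0,0,0,0,0,255, 0,0,0,0,0,0,255, 0,0,0,0,0,0,255]' 40;  python3 -m creep '[0,0,0,0,0,0,255, 0,0,0,0,0,0,255, 0,0,0,0,0,0,255, 0,0,0,0,0,0,255, 0,0,0,0,0,0,255, 0,0,0,0,0,0,255, 0,0,0,0,0,0,255, 0,0,0,0,0,0,255, 0,0,0,0,0,0,255, 0,0,0,0,0,0,255]'
```

```text
clock: 35.4
tool_pos: [0.4093, 0.3106, 0.0051]
tcp_rot: [[1.0, -0.001, 0.001], [-0.001, -1.0, 0.001], [0.001, -0.001, -1.0]]
force: [-0.4, -1.3, 5.7]
width: 0.408
grip_force: 39.9
clock: 36.65
tool_pos: [0.4093, 0.3106, 0.0051]
tcp_rot: [[1.0, -0.001, 0.001], [-0.001, -1.0, 0.001], [0.001, -0.001, -1.0]]
force: [-0.7, -1.4, 5.4]
width: 0.409
grip_force: 39.9
```

```bash
python3 -m creep '[0,0,-0.1,0,0,0,255, 0,0,-0.2,0,0,0,255, 0,0,-0.27,0,0,0,255, 0.17,0.07,0,0,0,0,255, 0.23,0.092,0,0,0,0,255, 0.23,0.092,0,0,0,0,255, 0.23,0.092,0,0,0,0,255, 0.2125,0.088,0,0,0,0,255, 0,0,0,0,0,0,255, 0,0,0,0,0,0,255]';  python3 -m creep '[0,0,0,0,0,0,255, 0,0,0,0,0,0,255, 0,0,0,0,0,0,255, 0,0,0,0,0,0,255, 0,0,0,0,0,0,255, 0,0,0,0,0,0,255, 0,0,0,0,0,0,255, 0,0,0,0,0,0,255, 0,0,0,0,0,0,255, 0,0,0,0,0,0,255]'; python3 base.py blue w11.png; python3 - <<'E'
from h import *
I=eyes.camera_info('wrist'); im=cv2.imread('pics/w11.png'); s=sense()['tool_pos']
for q,r,z,c in (((.624,.2238),.04,.015,(0,255,0)),(s[:2],.019,s[2]+.011,(255,0,0)),(s[:2],.011,s[2]+.011,(255,0,0))):
    cv2.polylines(im,[np.round(proj(circ(*q,r,z),I)).astype(np.int32)],True,c,1)
cv2.imwrite('pics/w11c.png',cv2.resize(im[150:400,200:440],None,fx=2.4,fy=2.4))
E
```

```text
clock: 37.9
tool_pos: [0.6221, 0.2235, 0.1177]
tcp_rot: [[1.0, -0.001, -0.002], [-0.001, -1.0, 0.0], [-0.002, -0.0, -1.0]]
force: [-0.2, 0.2, -1.6]
width: 0.408
grip_force: 40.7
clock: 39.15
tool_pos: [0.6233, 0.2234, 0.1181]
tcp_rot: [[1.0, -0.001, -0.0], [-0.001, -1.0, -0.0], [-0.0, 0.0, -1.0]]
force: [0.6, -0.1, -1.6]
width: 0.411
grip_force: 40.7
[ 265  181  107   94 1642]
tool [0.62335935 0.22335395 0.11809476] base [0.61809878 0.22236364] 0.003938418038148631 0.0002848000714289106 335
```

View pics/w11c.png

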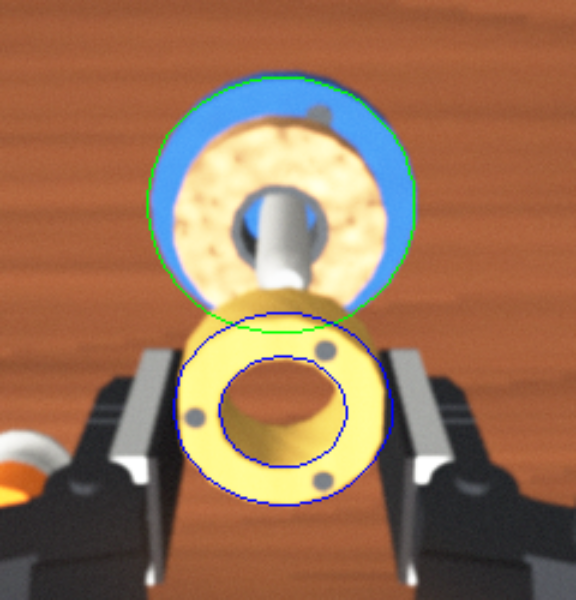

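The cork wheel sits flat on blue, and the collar (281,410 in the crop) is aligned. I'll lower it.

```bash
python3 -m creep '[0.002,-0.001,0.05,0,0,0,255, 0,0,0.08,0,0,0,255, 0,0,0.08,0,0,0,255, 0,0,0.08,0,0,0,255, 0,0,0.06,0,0,0,255, 0,0,0.03,0,0,0,255, 0,0,0.012,0,0,0,255, 0,0,0.008,0,0,0,255, 0,0,0.007,0,0,0,255, 0,0,0,0,0,0,255]'
```

```text
clock: 40.45
tool_pos: [0.6242, 0.2237, 0.0382]
tcp_rot: [[1.0, -0.001, 0.001], [-0.001, -1.0, 0.001], [0.001, -0.001, -1.0]]
force: [-1.6, -0.6, 4.1]
width: 0.413
grip_force: 41.3
```

It has made contact at seating height. I'll release, rise and back away to check.

```bash
python3 -m creep '[0,0,0,0,0,0,30, 0,0,0,0,0,0,30, 0,0,0,0,0,0,30, 0,0,-0.1,0,0,0,30, 0,0,-0.2,0,0,0,30, 0,0,-0.25,0,0,0,30, 0,0,-0.25,0,0,0,30, -0.2,0.25,-0.1,0,0,0,30, -0.2,0.2,-0.1,0,0,0,30, 0,0,0,0,0,0,30]'; python3 - <<'E'
from h import *
a=eyes.grab_frame('side')[140:340,110:390]; b=eyes.grab_frame('scene')[130:430,150:450]
cv2.imwrite('pics/fin.png',np.vstack([cv2.resize(a,(400,286)),cv2.resize(b,(400,300))]))
E
```

```text
clock: 41.7
tool_pos: [0.544, 0.1324, 0.238]
tcp_rot: [[1.0, -0.007, 0.001], [-0.007, -1.0, -0.0], [0.001, 0.0, -1.0]]
force: [1.1, 0.5, 0.4]
width: 0.886
grip_force: 0.0
```

View pics/fin.png

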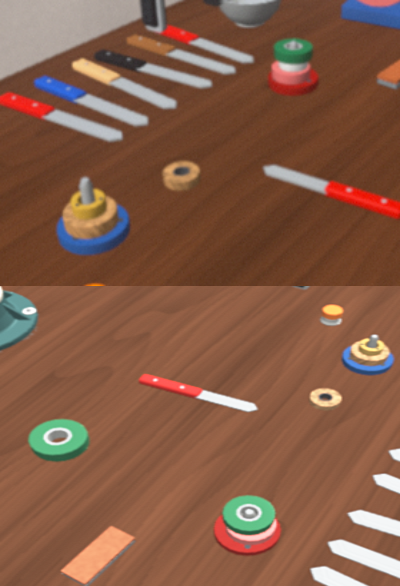

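Both stacks stand level and in order: red at (293,65), blue at (93,215). The knife, tin and stone haven't moved. I'll hand the job in.

```bash
python3 -c "
from cell import order
print(order.finish_job())"
```

```text
the job is handed in; nothing more can be done
None
```

I built both arbors as asked and handed the job in at about 42 s: pink wheel, white spacer and small green wheel on the red post, and the large cork wheel and brass collar on the blue post, all seated level in the last pictures, with the knife, tin and stone left where they were.

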